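# Key the loose flywheel of the teahouse hand mill

## Robot

A 6-joint arm with a two-finger parallel gripper is mounted at the origin on the work surface. World frame = base frame: x ahead of the robot, y to its left, z up, the work surface at z = 0. Lengths are in m, angles in rad, forces in N, time in s.
With the tool pointing down it reaches from about 0.35 to 0.925 m from the base axis. Payload 6.4 kg.
Tool frame: the origin (TCP) lies on the centre line of the jaws, within the pads' length; the fingertips stand 17 mm ahead of it and the grasp point (between the pads) lies 2 mm behind it; z points along the fingers, y is the direction in which the jaws open and shut (so a half turn about z gives the same grasp; the last joint's range is limited). The gripper opens to 85 mm and grips with 20 to 120 N. Pads are 22 mm wide; open, the fingers measure 114 mm over their backs; the gripper's body (76 mm by 85 mm) begins 54 mm behind the grasp point. The pads swing forward as they close: fully open they stand 13 mm farther back than shut.
Start: joints at [-1.464, 0.245, 1.558, -0, 1.339, -0.174], TCP at [0.18, -0.625, 0.248] pointing down, gripper open.
Joint ranges: [-3.13, 3.13], [-1.02, 2.26], [0.13, 2.54], [-0.95, 4.09], [0.21, 2.88], [-2.74, 2.74]. Speed limits (rad/s): [2.57, 2.57, 3.14, 3.14, 3.14, 3.14].

## Interface

Orientations are given as a unit quaternion [w, x, y, z].
In Python, from station import r, viewer, workorder gives the robot as it stands.
- The arm moves only by the tool carry_out, never from a script. Its argument "series" is a list of rows, each a list of 5 numbers: the shift along the tool's x, y, z in mm, then the turn about the tool's z in degrees, then the opening, from 0 (shut) to 1 (fully open). In form: [[tx, ty, tz, spin, gripper], ...]. A call has 1 to 10 rows; each row shifts and turns the commanded pose from where the row before left it, along the tool's axes as they then stand; what a row does not reach is not made up. A row lasts 1/10 s, in which the tool goes at most 50 mm and 8.59 degrees, less where a joint would pass 70% of its speed; a pose out of reach is approached as far as the arm can. A call with a gripper value outside its range is refused whole. The fingers move at their own pace and stop on an object; the grip force is fixed at half the most. Time passes only in rows, so rows that do not move let the fingers close. It gives the time, the measured TCP pose, the force and the opening at its end, in the units of the state.
- r.get_state(): the state, without advancing time (a new reading comes with each control period).
- viewer.camera(name): name is "scene" or "top" or "wrist"; returns (picture, depth): 420x560x3 uint8, blue, green, red; 420x560 float32, m along the optical axis (not along the pixel's ray), 0 where there is no reading.
- viewer.calibration(name): a dict with "K" (3x3 intrinsics, pixels), "cam_to_world" (4x4, takes a point from camera to world coordinates); the wrist camera has in their place "tool_from_camera" (4x4, takes a point from camera to tool coordinates, whose origin is the TCP and whose axes are the flange's). Camera axes: x right, y down, z forward; pixel columns grow to the right and rows downward; lengths in m; the calibration is good to about 2 mm. The wrist camera is an equidistant fisheye: a pixel r from the principal point sees the ray r / f radians off the axis. A picture is of the moment at which its call begins: read the wrist's pose just before it. calibration takes no time and is no camera call.
- workorder.hand_in(): hands the job in, once; it reports no verdict.
The state is a dict: "time_s": time; "q": joint angles; "joint_velocities": joint speeds; "joint_efforts": joint torques, N m; "eef_pos": TCP position; "tcp_rot": TCP orientation; "ft_force": force on the tool from outside, world axes, zero at the start; "wrist_torque": the same for the moment, N m; "width": finger opening in m.
Only numpy, scipy, OpenCV 4.12 (cv2) and the standard library are available. Lean on these libraries where they do the work, as an engineer would, in place of code of your own. Each camera call takes 0.05 s, during which the arm holds its last target.

## Task

The flywheel of the leaning hand mill is loose on its square shaft. Lift the tapered steel key up and off its fork on the rack, start its thin end in the gap between hub and shaft (sloping face towards the hub) and let go so that it stands there by itself. Then tap it down from above until its head sits on the hub and the key is tight, and leave the other hanging tool and the crockery where they are.

Things in the scene. Friction and masses are not known exactly. Their poses are not given: they have to be found in the camera images.
- key: Steel taper key, 0.13-0.21 kg, hanging in one of the forks, axes within 3 deg of the rack's. Origin: middle of the head's underside, z up from shank to head. Head flange 16 (x) by 36 (y), z 0 to 8 mm. Shank z 0 to -60, 16 wide in y; flat face at x -6 all along, sloping face at x +5.9 under the head falling 1 in 8 to x -1.6 at the thin end (11.9 to 4.4 mm thick).
- key_tang (a point): Centre of the top of the key's tang, 40 mm above the key's origin: where to tap. The tang, 12 (x) by 22 (y) mm, stands 32 mm tall on the 8 mm thick flange and is the part to grip. Axes as the key's.
- key_end (a point): Middle of the shank's thin lower end, 60 mm below the key's origin and 3.8 mm to its -x. The last 10 mm of the shank is only 10 mm wide in y. Axes as the key's.
- rack: Low fixed wooden rack with two steel forks. Origin on the counter; x points from the prong tips to its post, y from the right to the left fork. The post plank (x 54 to 70 mm) does not rise above the prongs and nothing stands over them.
- fork_left (a point): Middle of the fork at the rack's y = +60 mm, level with the prong tops, 120 mm above the counter. Two prongs along x, 20 mm apart inside, 34 mm outside, with 5 mm high upturned lips at their -x ends (13 to 17 mm from here). Axes as the rack's.
- fork_right (a point): The same for the other fork, at the rack's y = -60 mm.
- pin: The other hanging tool, to be left alone, in the other fork: a round untapered pin 14 mm thick, 75 mm long, with a round flange and a wooden ball on top. Origin at the underside of its flange.
- keyway (a point): Fixed target frame: where the key's origin is and how its axes point when it is fully home. z is the shaft's axis, leaning 30 degrees from vertical towards this frame's -y side (x is level); z = 0 is the hub's top face, a flat block 90 by 70 mm. The shaft's side, at x = -6 mm, is one wall of the gap; the hub's wall, on the +x side, is the other.
- gap_mouth (a point): Middle of the gap's mouth in the hub's top face (axes as keyway): 8.9 mm wide in x, 20 mm in y with the hub loose; over 60 mm deep, its hub wall sloping in 1 in 8 going down. The key first binds with its head's underside 19 to 24 mm above the hub face; 5 N or more makes it stand firmly. The flywheel lies 46 mm below the face; its crank grip does not rise over 10 mm above it.
- hub (a joint): How far the loose hub has shifted along the keyway's x (m): 0 to 0.0006 when loose, about 0.003 when the key is home. It shifts with dry friction and stays where pushed: driving the key along the shaft's axis takes about 8 to 11 N at first, 10 to 16 N near the end, and with the head seated on the hub it stops dead.
- teapot: Cream ceramic teapot with a steel lid, 110 mm across, 115 mm high, spout and handle along its y; origin under its centre. Bystander.
- teapot2: The same shape slightly smaller with a ceramic lid, 100 mm high; origin under its centre. Bystander.
- bowl: Steel bowl 80 mm across, 45 mm high; origin under its centre. Bystander.
- mug: Steel mug 76 mm across, 85 mm high; origin under its centre. Bystander.
- lid: Steel pot lid 104 mm across with a knob, 26 mm high; origin under its centre. Bystander.
- saucer: Steel plate 120 mm across, 18 mm high; origin under its centre. Bystander.
There are look-alikes about, which are no part of the job. Leave any pink look-alike of the rack alone. There is more than one size of the key; the one meant has the size given above.

How it is judged:
On the way, in this order (a step that is already met when the one before it is completed fails the run):
1. the key is lifted clear, its shoulder at least 20 mm above the fork's prongs (z of key in the frame of rack above 0.14 m), for 0.1 s.
2. the key stands started in the gap by itself, not touched by the gripper, its shoulder still 4 to 34 mm above the hub (z of key in the frame of keyway between 0.004 and 0.034 m and x of key in the frame of keyway between -0.01 and 0.01 m and y of key in the frame of keyway between -0.01 and 0.01 m and angle between the z axis of key and the z axis of keyway, either way round below 0.25 rad and contact force between the fingers and key below 0.1 N and linear speed of key below 0.02 m/s), for 0.2 s.
At the end, for the whole second after the job is handed in: The key is in the gap, in line with the shaft within 4.5 degrees, its head's underside within 2 mm of the hub's top face, the hub's slack taken up (shifted more than 2.2 mm), the key at rest and released (z of key in the frame of keyway between -0.003 and 0.002 m and x of key in the frame of keyway between -0.004 and 0.004 m and y of key in the frame of keyway between -0.004 and 0.004 m and angle between the z axis of key and the z axis of keyway, either way round below 0.08 rad and angle between the x axis of key and the x axis of keyway, either way round below 0.12 rad and value of joint hub above 0.0022 m and linear speed of key below 0.01 m/s); the robot touches nothing.
It fails at once if a bystander was moved more than 40 mm or the other tool more than 30 mm from its place (distance of any of teapot, teapot2, bowl, mug, lid, saucer from where it was at the start of the episode above 0.04 m or distance of pin from where it was at the start of the episode above 0.03 m).
It also fails if it takes over 45 s, if anything falls off the work surface, if the arm or the gripper's body presses on something with over 40 N, if the wrist force passes 120 N, or if a joint passes its speed limit or range.

## Working session

There is one attempt and no reset: what is moved stays moved. The work goes in short steps, Python scripts to look and compute and a tool call to move; the robot and the scene stay as the last step left them, time stands still between calls to the robot, and variables do not carry over. Pictures are saved under pics/ and viewed, and the job is handed in when it is done.

Besides the shell and the picture viewer there is one more tool, called after ">>>" as name(argument=value, ...) on one line, values as JSON. carry_out: Moves the arm, as the interface text tells. Its arguments: {"type":"object","properties":{"series":{"type":"array"}},"required":["series"]}

```bash
ls; mkdir -p pics; python3 - <<'E'
from station import r, viewer, workorder
import cv2,numpy as np
print(r.get_state())
for n in ["scene","top","wrist"]:
    im,d=viewer.camera(n); cv2.imwrite(f"pics/{n}0.png",im); np.save(f"pics/{n}0.npy",d)
    print(n,viewer.calibration(n))
E
```

```text
pics
{'time_s': 0.0, 'q': array([-1.46409149e+00,  2.45769408e-01,  1.55898617e+00, -2.04496118e-06,
        1.33869895e+00, -1.74139760e-01]), 'joint_velocities': array([-4.04388090e-04, -8.25618230e-04,  2.12333840e-03, -5.47141058e-05,
        1.61710368e-03,  2.39788181e-03]), 'joint_efforts': array([-1.59289734e-04, -4.29515076e+01, -3.26127827e+01, -1.91503827e-04,
        5.35069092e-03, -1.59259262e-06]), 'eef_pos': array([ 0.18008377, -0.62402314,  0.24722383]), 'tcp_rot': array([-9.30439022e-04,  9.90156517e-01,  1.39961443e-01,  3.03885246e-05]), 'ft_force': array([-0.74644764, -0.60144353, -0.5953351 ]), 'wrist_torque': array([0.07242208, 0.03864991, 0.0488769 ]), 'width': 0.08547280998498497}
scene {'K': array([[392.9212417 ,   0.        , 280.6557861 ],
       [  0.        , 392.9212417 , 201.06747226],
       [  0.        ,   0.        ,   1.        ]]), 'cam_to_world': array([[ 0.52349122,  0.48948278, -0.6973977 ,  1.34374599],
       [ 0.85201308, -0.30605218,  0.424742  , -0.53618507],
       [-0.00553619, -0.81654067, -0.57726136,  0.84495249],
       [ 0.        
[... 395 characters left out ...]
       [-2.25003777e-04, -1.76657572e-01, -9.84272346e-01,
         1.56673470e+00],
       [ 0.00000000e+00,  0.00000000e+00,  0.00000000e+00,
         1.00000000e+00]])}
wrist {'K': array([[325.1922621 ,   0.        , 282.50830854],
       [  0.        , 325.1922621 , 206.93032263],
       [  0.        ,   0.        ,   1.        ]]), 'tool_from_camera': array([[-4.30977787e-05, -9.65184463e-01, -2.61570165e-01,
         6.59285704e-02],
       [ 9.99999966e-01, -1.09179711e-04,  2.38103545e-04,
        -2.90565845e-04],
       [-2.58371997e-04, -2.61570145e-01,  9.65184434e-01,
        -1.25011815e-01],
       [ 0.00000000e+00,  0.00000000e+00,  0.00000000e+00,
         1.00000000e+00]])}
```

View pics/scene0.png

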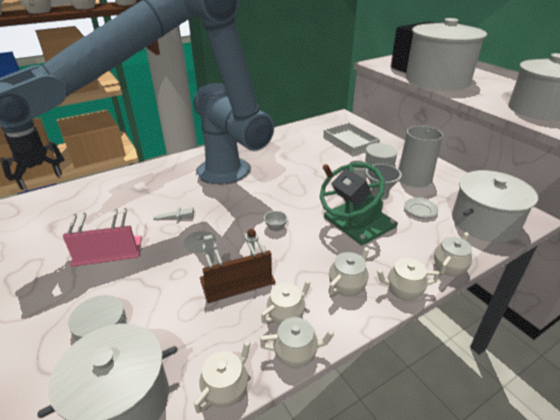

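View pics/top0.png

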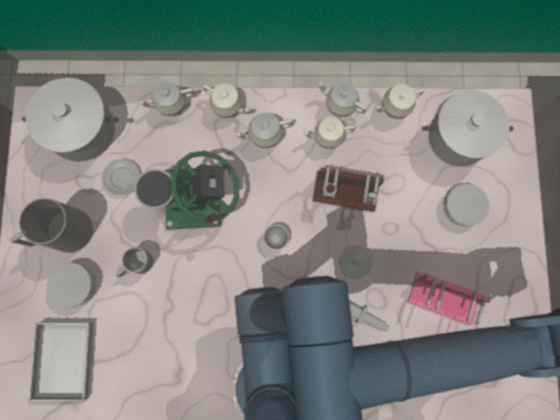

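View pics/wrist0.png

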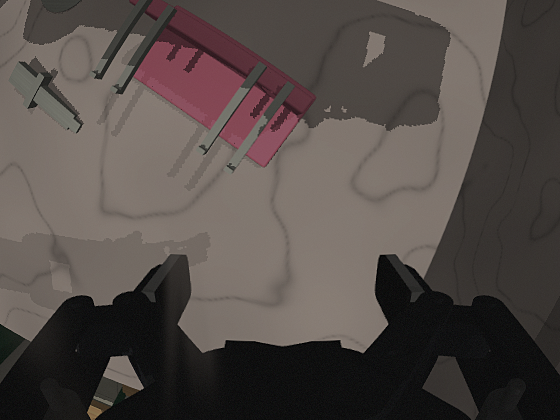

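The scene view shows the brown rack at (238,275), with the pin (dark ball) at about (252,240) and a steel key at about (210,250). A pink look-alike rack is at (105,245), and a loose key lies on the counter at (175,215). The mill is at (355,195). In the top view the rack is at (348,188), the mill hub at (210,185) and the loose key at (367,317). I'll enlarge these.

```bash
python3 - <<'E'
import cv2,numpy as np
s=cv2.imread("pics/scene0.png");t=cv2.imread("pics/top0.png")
cv2.imwrite("pics/c1.png",np.vstack([np.hstack([cv2.resize(s[205:305,150:290],None,fx=2.85,fy=2.85,interpolation=2),cv2.resize(s[150:250,300:440],None,fx=2.85,fy=2.85,interpolation=2)]),
np.hstack([cv2.resize(t[150:250,290:430],None,fx=2.85,fy=2.85,interpolation=2),cv2.resize(t[140:240,145:285],None,fx=2.85,fy=2.85,interpolation=2)])]))
E
```

```text
(no output)
```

View pics/c1.png

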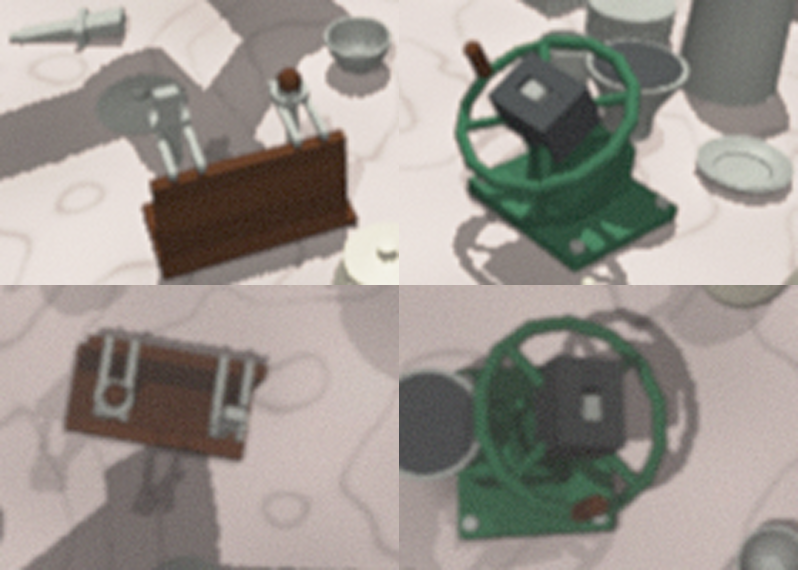

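The first guess is the key in the right fork (scene (210,250)). The pin with the brown ball is in the left fork, the other key lies loose on the counter, and the pink rack is the look-alike. Next I'll fit the hub plane and the rack from depth.

```bash
cat > h.py <<'E'
import cv2,numpy as np
from station import r, viewer, workorder
from scipy.spatial.transform import Rotation as R
def cloud(name,d,cal):
    K=cal["K"];v,u=np.mgrid[0:420,0:560]
    p=np.stack([(u-K[0,2])/K[0,0]*d,(v-K[1,2])/K[1,1]*d,d],-1)
    T=cal["cam_to_world"]; return p@T[:3,:3].T+T[:3,3]
def fit(P):
    for _ in range(6):
        c=P.mean(0);n=np.linalg.svd(P-c,full_matrices=False)[2][2]
        e=abs((P-c)@n);P=P[e<max(0.002,2*np.median(e))]
    return c,n*np.sign(n[2]),len(P)
def T_tool(s):
    q=s["tcp_rot"];T=np.eye(4);T[:3,:3]=R.from_quat([q[1],q[2],q[3],q[0]]).as_matrix();T[:3,3]=s["eef_pos"];return T
def wray(uv,Tt,cal):
    K=cal["K"];uv=np.atleast_2d(np.float64(uv));x=(uv[:,0]-K[0,2])/K[0,0];y=(uv[:,1]-K[1,2])/K[1,1]
    th=np.hypot(x,y)+1e-12
    d=np.stack([np.sin(th)*x/th,np.sin(th)*y/th,np.cos(th)],-1)
    T=Tt@cal["tool_from_camera"];return T[:3,3],d@T[:3,:3].T
def wcloud(d,Tt,cal):
    v,u=np.mgrid[0:420,0:560];o,D=wray(np.stack([u.ravel(),v.ravel()],-1),Tt,cal)
    T=Tt@cal["tool_from_camera"];z=D@T[:3,2]
    return (o+D*(d.ravel()/np.maximum(z,1e-3))[:,None]).reshape(420,560,3)
def onplane(o,D,c,n): 
    t=((c-o)@n)/(D@n); return o+D*t[:,None]
E
python3 - <<'E'
from h import *
for n in ["scene","top"]:
    im=cv2.imread(f"pics/{n}0.png");d=np.load(f"pics/{n}0.npy");P=cloud(n,d,viewer.calibration(n))
    hsv=cv2.cvtColor(im,cv2.COLOR_BGR2HSV)
    # hub: dark, in box
    box=dict(scene=(325,160,385,200),top=(195,160,230,205))[n]
    m=np.zeros(d.shape,bool);m[box[1]:box[3],box[0]:box[2]]=1
    m&=(im.max(2)<90)&(hsv[...,1]<90)&(d>0)
    Q=P[m]; print(n,Q.min(0),Q.max(0),len(Q),*fit(Q))
    # brown rack
    m=((hsv[...,0]<15)|(hsv[...,0]>172))&(hsv[...,1]>110)&(im.max(2)<130)&(d>0)
    x0,y0,x1,y1=dict(scene=(195,245,280,305),top=(305,160,390,215))[n]
    b=np.zeros_like(m);b[y0:y1,x0:x1]=1;Q=P[m&b];print(len(Q),Q.min(0),Q.max(0))
    top=Q[(Q[:,2]>0.09)];print("rack top",len(top),cv2.minAreaRect(np.float32(top[:,:2]*1000)),np.median(top,0))
    for uv in dict(scene=[(209,237),(251,233),(350,183),(175,215)],top=[(331,187),(371,195),(212,183)])[n]: print(uv,P[uv[1],uv[0]])
E
```

```text
scene [0.36077499 0.1318952  0.06848443] [0.67509449 0.36805193 0.2160756 ] 799 [0.59539711 0.18007517 0.18533191] [0.041487   0.10473997 0.99363392] 283
2058 [ 0.54152896 -0.33449606  0.00561613] [ 0.6655148  -0.14355869  0.11145091]
rack top 466 ((626.627197265625, -238.28167724609375), (184.16845703125, 19.90178108215332), 80.3011703491211) [ 0.62982474 -0.24293972  0.1048718 ]
(209, 237) [ 0.5546175  -0.28157318  0.15833123]
(251, 233) [ 0.58643364 -0.1716519   0.14622038]
(350, 183) [0.59204874 0.16958971 0.19726293]
(175, 215) [ 0.22053088 -0.28332011  0.01742828]
top [ 0.53022532  0.12827069 -0.00254816] [0.65082891 0.2308544  0.22277335] 1048 [0.58018296 0.18087807 0.1723518 ] [0.57543801 0.81782112 0.00630186] 446
63 [ 0.54027971 -0.31330417  0.00142502] [ 0.63654289 -0.14883374  0.14637248]
rack top 4 ((620.0282592773438, -198.40155029296875), (58.61375045776367, 86.50574493408203), 15.693735122680664) [ 0.62358082 -0.18793858  0.11043672]
(331, 187) [ 0.57644165 -0.16712495  0.14965984]
(371, 195) [ 0.55137681 -0.27925462  0.15935819]
(212, 183) [0.57676272 0.16925104 0.19412482]
```

>>> carry_out(series=[[15, -15, -30, 0, 1], [28, -30, -20, 0, 1], [33, -36, -8, 0, 1], [33, -36, -8, 0, 1], [33, -36, -8, 0, 1], [33, -36, -8, 0, 1], [33, -36, -8, 0, 1], [33, -36, -8, 0, 1], [33, -36, -8, 0, 1], [33, -36, -8, 0, 1]])

```text
time_s: 1.15
eef_pos: [0.3831, -0.2176, 0.3625]
tcp_rot: [0.0, 0.99, 0.14, 0.0]
ft_force: [1.0, 0.0, -0.3]
width: 0.0853
```

>>> carry_out(series=[[33, -36, -8, 0, 1], [33, -36, -8, 0, 1], [33, -36, -8, 0, 1], [33, -36, -8, 0, 1], [33, -36, -8, 0, 1], [33, -36, -8, 0, 1], [33, -36, -8, 0, 1], [33, -36, 0, 0, 1], [16, -18, 0, 0, 1], [0, 0, 0, 0, 1]])

```text
time_s: 2.15
eef_pos: [0.5674, 0.1546, 0.4171]
tcp_rot: [-0.0, 0.99, 0.142, -0.001]
ft_force: [-0.6, -0.0, -0.3]
width: 0.0856
```

```bash
python3 - <<'E'
from h import *
for k in range(1): 
    s=r.get_state();np.save("pics/T1.npy",T_tool(s));im,d=viewer.camera("wrist");cv2.imwrite("pics/w1.png",im);np.save("pics/w1.npy",d)
print(s["time_s"],s["eef_pos"],s["tcp_rot"],s["ft_force"])
E
```

```text
2.15 [0.56738664 0.15464951 0.41712869] [-2.62623309e-04  9.89876171e-01  1.41930567e-01 -9.01254505e-04] [-0.57359382 -0.03797449 -0.34844208]
```

View pics/w1.png

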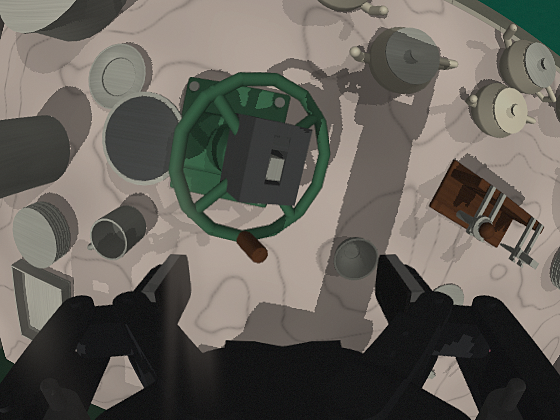

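```bash
python3 - <<'E'
from h import *
im=cv2.imread("pics/w1.png");cv2.imwrite("pics/w1c.png",cv2.resize(im[110:220,215:325],None,fx=5.4,fy=5.4,interpolation=cv2.INTER_CUBIC))
d=np.load("pics/w1.npy");P=wcloud(d,np.load("pics/T1.npy"),viewer.calibration("wrist"))
m=np.zeros(d.shape,bool);m[120:205,230:310]=1
m&=(d>0)&(P[...,2]>0.15);Q=P[m]
# normals
gx=np.roll(P,-3,1)-np.roll(P,3,1);gy=np.roll(P,-3,0)-np.roll(P,3,0);N=np.cross(gx,gy);N/=np.linalg.norm(N,axis=2,keepdims=True)+1e-12;N*=np.sign(N[...,2:])
ang=N[...,2]
m2=m&(abs(ang-np.cos(np.pi/6))<0.06)
print(m2.sum(),np.median(N[m2],0));c,n,k=fit(P[m2]);print(c,n,k,np.degrees(np.arccos(n[2])))
np.save("pics/hubplane.npy",np.array([c,n]))
E
```

```text
2283 [ 0.02222904 -0.47169182  0.86591988]
[0.58210825 0.16735562 0.19951947] [ 0.03368541 -0.49312311  0.86930713] 1916 29.62177650313694
```

View pics/w1c.png

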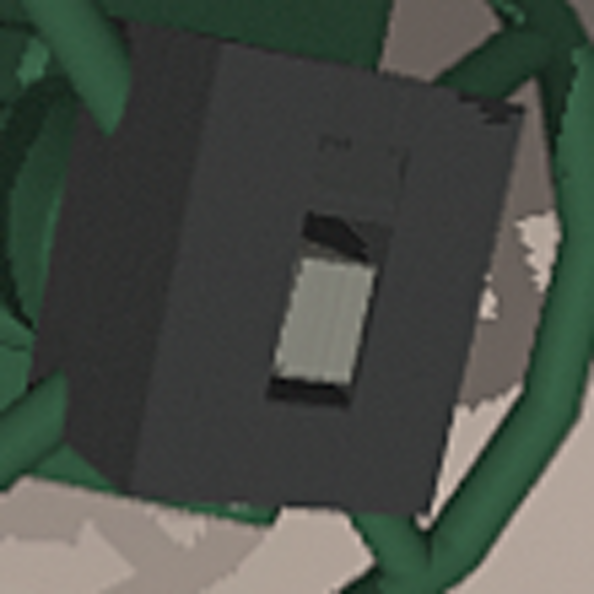

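The crop shows the hub's top face with the bright shaft end at crop (325,320). The wider dark gap lies above it, towards world +x, at about (345,238), and there is a narrow clearance gap below at (310,392). The wider one, with shaft on its -x side and hub on its +x side, is the keyway gap. Next I'll compute its frame.

```bash
python3 - <<'E'
from h import *
cal=viewer.calibration("wrist");Tt=np.load("pics/T1.npy");c,n=np.load("pics/hubplane.npy")
d=np.load("pics/w1.npy");P=wcloud(d,Tt,cal)
tb=P[290:320,290:330].reshape(-1,3);print("table z",np.median(tb[:,2]))
pts=dict(TL=(220,43),TR=(522,105),BR=(430,515),BL=(130,490),oTL=(308,212),oTR=(392,222),oBL=(268,400),oBR=(350,405),sTL=(300,258),sTR=(375,265),sBL=(273,380),sBR=(350,386))
uv=np.array([((x+.5)/5.4-.5+215,(y+.5)/5.4-.5+110) for x,y in pts.values()])
o,D=wray(uv,Tt,cal);X=onplane(o,D,c,n);W=dict(zip(pts,X))
for k in W:print(k,np.round(W[k]*1000,1))
L=lambda a,b:np.round(np.linalg.norm(W[a]-W[b])*1000,1)
print("hub x",L('TL','BL'),L('TR','BR'),"y",L('TL','TR'),L('BL','BR'),"open x",L('oTL','oBL'),L('oTR','oBR'),"y",L('oTL','oTR'))
for a,b in [('BL','TL'),('BR','TR'),('oBL','oTL'),('oBR','oTR'),('sBL','sTL')]:
    v=W[b]-W[a];print(a,b,np.degrees(np.arctan2(v[1],v[0])),v[2]/np.linalg.norm(v))
nh=n[:2];print("yaw from normal",np.degrees(np.arctan2(nh[1],nh[0]))+90)
E
```

```text
table z -0.0008572568113963674
TL [626.  200.3 216.5]
TR [630.6 140.7 182.5]
BR [542.5 133.8 182. ]
BL [539.5 194.3 216.5]
oTL [599.  176.1 203.8]
oTR [600.9 159.6 194.4]
oBL [561.3 173.5 203.8]
oBR [563.  157.3 194.5]
sTL [590.  175.1 203.6]
sTR [591.8 160.5 195.2]
sBL [565.4 173.6 203.7]
sBR [566.9 158.4 195. ]
hub x 86.7 88.3 y 68.8 69.7 open x 37.9 38.0 y 19.0
BL TL 3.928253327399173 0.00020273680156355445
BR TR 4.463203255305659 0.005511209933831501
oBL oTL 3.979016187948383 0.0007064881056862268
oBR oTR 3.571173874902788 -0.0033407483411604785
sBL sTL 3.509263039470724 -0.003955103363349994
yaw from normal 3.907823616968301
```

```bash
python3 - <<'E'
from h import *
print(r.get_state()["q"])
for n in ["scene","top"]:
    d=np.load(f"pics/{n}0.npy");P=cloud(n,d,viewer.calibration(n))
    for uv in dict(scene=[(300,260),(130,220),(400,245)],top=[(280,270),(150,290),(290,200),(240,120)])[n]: print(n,uv,np.round(P[uv[1]-3:uv[1]+4,uv[0]-3:uv[0]+4].reshape(-1,3).mean(0),4))
c,n=np.load("pics/hubplane.npy")
for nm in ["scene","top"]:
    d=np.load(f"pics/{nm}0.npy");P=cloud(nm,d,viewer.calibration(nm)).reshape(-1,3)
    m=(abs((P-c)@n)<0.012)&(abs(P[:,0]-.58)<.04)&(abs(P[:,1]-.167)<.026)
    print(nm,m.sum(),np.median((P[m]-c)@n), fit(P[m]))
E
```

```text
[ 7.09287508e-02  1.31635855e-02  1.50935831e+00 -3.09586422e-04
  1.62081336e+00  1.35861743e+00]
scene (300, 260) [ 0.6357 -0.0384  0.0166]
scene (130, 220) [ 1.414e-01 -4.216e-01  2.000e-04]
scene (400, 245) [ 0.7333  0.2833 -0.0009]
top (280, 270) [ 0.3476 -0.0232 -0.    ]
top (150, 290) [ 0.2853  0.3747 -0.0004]
top (290, 200) [ 5.675e-01 -5.470e-02  1.000e-04]
top (240, 120) [0.82   0.1048 0.0322]
scene 392 0.00030300756360305815 (array([0.58104964, 0.16855087, 0.20073395]), array([ 0.02170915, -0.51644925,  0.85604257]), 251)
top 544 -0.0009211835465596009 (array([0.57849395, 0.16760006, 0.19884737]), array([ 0.02101719, -0.51508219,  0.85688308]), 282)
```

>>> carry_out(series=[[-14, 42, 0, 0, 1], [-14, 42, 13, 0, 1], [-14, 42, 13, 0, 1], [-14, 42, 13, 0, 1], [-14, 42, 13, 0, 1], [-14, 42, 13, 0, 1], [-14, 42, 13, 0, 1], [-14, 42, 13, 0, 1], [-14, 42, 13, 0, 1], [-8, 36, 13, 0, 1]])

```text
time_s: 3.2
eef_pos: [0.551, -0.2861, 0.301]
tcp_rot: [0.0, 0.99, 0.138, -0.0]
ft_force: [0.8, 0.1, 0.8]
width: 0.0849
```

>>> carry_out(series=[[0, 0, 0, -8, 1], [0, 0, 0, -8, 1], [0, 0, 0, -8, 1], [0, 0, 0, -8, 1], [0, 0, 0, -8, 1], [0, 0, 0, -8, 1], [0, 0, 0, -8, 1], [0, 0, 0, -8, 1], [0, 0, 0, 0, 1]])

```text
time_s: 4.1
eef_pos: [0.5518, -0.2837, 0.3014]
tcp_rot: [-0.0, 0.766, 0.643, -0.0]
ft_force: [-0.0, 0.2, 0.0]
width: 0.0851
```

```bash
python3 - <<'E'
from h import *
s=r.get_state();np.save("pics/T2.npy",T_tool(s));im,d=viewer.camera("wrist");cv2.imwrite("pics/w2.png",im);np.save("pics/w2.npy",d)
print(s["time_s"],s["eef_pos"],T_tool(s)[:3,:3].round(3),s["q"])
E
```

```text
4.1 [ 0.55182992 -0.28371591  0.30142803] [[ 0.174  0.985 -0.   ]
 [ 0.985 -0.174 -0.   ]
 [-0.    -0.    -1.   ]] [-6.57257088e-01  1.38030514e-01  1.58316794e+00 -3.00400730e-04
  1.42046889e+00 -4.82175763e-01]
```

View pics/w2.png

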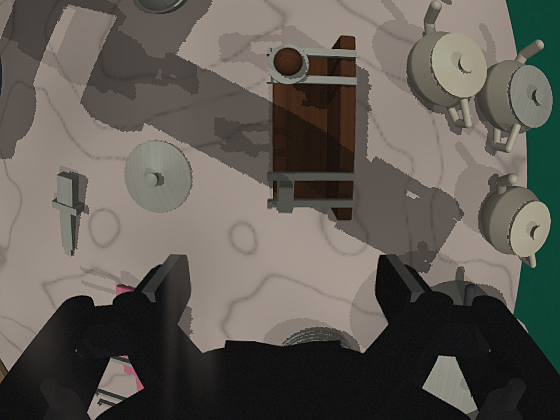

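```bash
python3 - <<'E'
from h import *
im=cv2.imread("pics/w2.png")
cv2.imwrite("pics/w2c.png",np.hstack([cv2.resize(im[160:225,255:320],None,fx=8,fy=8,interpolation=cv2.INTER_CUBIC),cv2.resize(im[165:260,40:90],(274,520),interpolation=cv2.INTER_CUBIC)]))
cal=viewer.calibration("wrist");Tt=np.load("pics/T2.npy");P=wcloud(np.load("pics/w2.npy"),Tt,cal)
for n,uv in dict(loosetop=(66,175),looseend=(70,250),fl1=(53,205),fl2=(87,207)).items(): print(n,P[uv[1],uv[0]].round(4))
Q=P[160:225,255:320];
for lo,hi in [(.15,.175),(.125,.148),(.112,.124)]:
    m=(Q[...,2]>lo)&(Q[...,2]<hi);v,u=np.nonzero(m)
    print(lo,m.sum(),np.median(Q[m],0).round(4), "px",u.min()+255,u.max()+255,v.min()+160,v.max()+160)
E
```

```text
loosetop [ 0.2359 -0.2226  0.0203]
looseend [ 0.1858 -0.342   0.0068]
fl1 [ 0.1935 -0.2614  0.0217]
fl2 [ 0.2445 -0.2798 -0.0003]
0.15 385 [ 0.554  -0.2831  0.1593] px 278 292 185 212
0.125 272 [ 0.5548 -0.2727  0.1275] px 267 294 173 210
0.112 600 [ 0.5707 -0.2796  0.1192] px 267 319 172 207
```

View pics/w2c.png

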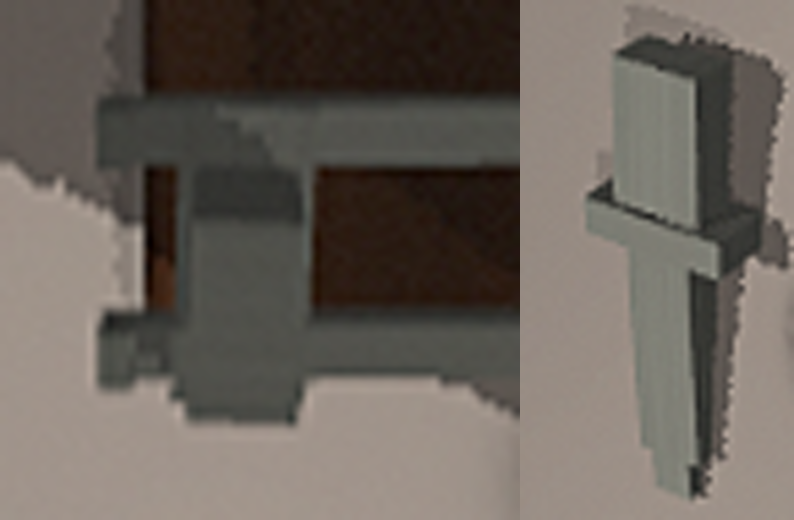

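Candidates: the hanging key at wrist (286,200), the loose one at (67,212), and the pin at (290,63). The loose key measures about 130 mm long, against the 100 mm specified, so it is the wrong size. The hanging key's tang top sits 40 mm over the prongs and measures about 12x22 mm, so that is the one meant. I'll grip it across x.

>>> carry_out(series=[[1, 2, 30, 0, 1], [0, 0, 40, 0, 1], [0, 0, 40, 0, 1], [0, 0, 25, 0, 1], [0, 0, 10, 0, 1], [0, 0, 2, 0, 1], [0, 0, 0, 0, 1]])

```text
time_s: 4.85
eef_pos: [0.5557, -0.2829, 0.1557]
tcp_rot: [0.001, 0.766, 0.643, 0.0]
ft_force: [1.0, 0.4, 1.2]
width: 0.0851
```

>>> carry_out(series=[[0, -1, 1, 0, 0.3], [0, 0, 0, 0, 0.3], [0, 0, 0, 0, 0.2], [0, 0, 0, 0, 0], [0, 0, 0, 0, 0], [0, 0, 0, 0, 0], [0, 0, 0, 0, 0], [0, 0, 0, 0, 0]])

```text
time_s: 5.65
eef_pos: [0.5544, -0.2821, 0.1537]
tcp_rot: [0.0, 0.766, 0.643, 0.0]
ft_force: [0.0, 1.3, 3.5]
width: 0.0106
```

```bash
python3 - <<'E'
from h import *
s=r.get_state();np.save("pics/T3.npy",T_tool(s));im,d=viewer.camera("wrist");np.save("pics/w3.npy",d)
print(s["time_s"],s["eef_pos"],s["width"],s["ft_force"])
im2,d2=viewer.camera("scene")
cv2.imwrite("pics/w3.png",np.hstack([cv2.resize(im[180:300,200:360],(533,400)),cv2.resize(im2[190:310,160:240],(266,400))]))
E
```

```text
5.65 [ 0.55443884 -0.28212449  0.15369873] 0.010593336115948364 [0.04592551 1.3039789  3.49195346]
```

View pics/w3.png

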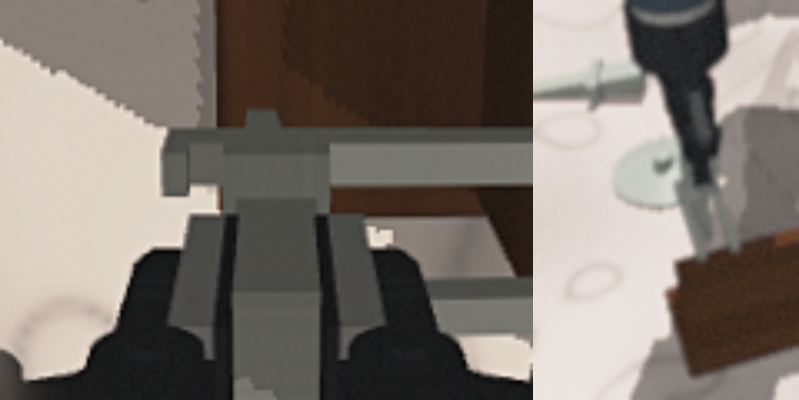

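>>> carry_out(series=[[0, 0, -10, 0, 0], [0, 0, -20, 0, 0], [0, 0, -25, 0, 0], [0, 0, -20, 0, 0], [0, 0, 0, 0, 0], [0, 0, 0, 0, 0], [15, 0, 0, 0, 0], [16, 0, 0, 0, 0], [0, 0, 0, 0, 0]])

```text
time_s: 6.65
eef_pos: [0.5594, -0.2485, 0.2269]
tcp_rot: [-0.001, 0.765, 0.644, -0.0]
ft_force: [0.9, -0.4, -1.1]
width: 0.0109
```

```bash
python3 - <<'E'
from h import *
s=r.get_state();np.save("pics/T4.npy",T_tool(s));im,d=viewer.camera("wrist");np.save("pics/w4.npy",d)
print(s["time_s"],s["eef_pos"],s["width"],s["ft_force"])
im2,d2=viewer.camera("scene")
cv2.imwrite("pics/w4.png",np.hstack([cv2.resize(im[150:300,180:380],(533,400)),cv2.resize(im2[190:310,180:260],(266,400))]))
E
```

```text
6.65 [ 0.55942066 -0.2485037   0.22686364] 0.010876145307819059 [ 0.85441277 -0.39948423 -1.11986364]
```

View pics/w4.png

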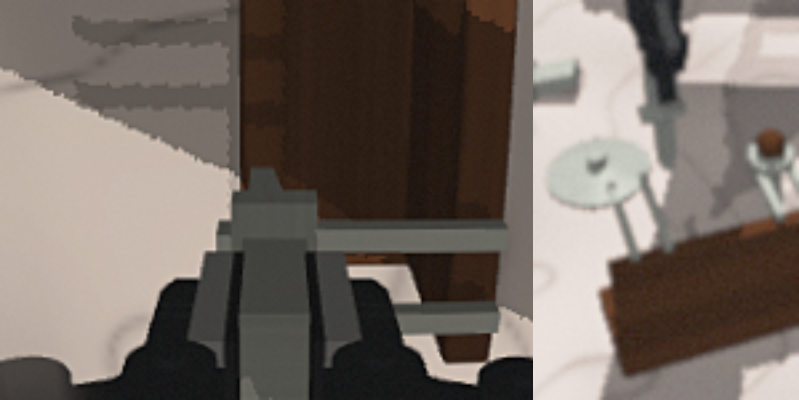

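>>> carry_out(series=[[0, 0, 15, 0, 0], [0, 0, 15, 0, 0], [0, 0, 8, 0, 0], [0, 0, 0, 0, 0]])

```text
time_s: 7.15
eef_pos: [0.5582, -0.2509, 0.1873]
tcp_rot: [-0.002, 0.766, 0.643, -0.001]
ft_force: [-0.7, 0.0, -0.5]
width: 0.0107
```

>>> carry_out(series=[[-5, 0, 0, 0, 0], [-5, 0, 0, 0, 0], [-5, 0, 0, 0, 0], [-5, 0, 0, 0, 0]])

```text
time_s: 7.55
eef_pos: [0.5565, -0.2697, 0.1908]
tcp_rot: [-0.002, 0.766, 0.643, 0.002]
ft_force: [0.1, 6.5, -1.4]
width: 0.011
```

>>> carry_out(series=[[-5, 0, 0, 0, 0], [-5, 0, 0, 0, 0], [-5, 0, 0, 0, 0], [-5, 0, 0, 0, 0], [0, 0, 0, 0, 0]])

```text
time_s: 8.05
eef_pos: [0.5528, -0.2896, 0.1903]
tcp_rot: [-0.002, 0.766, 0.643, 0.002]
ft_force: [0.8, 6.7, -2.0]
width: 0.0104
```

```bash
python3 - <<'E'
from h import *
s=r.get_state();np.save("pics/T5.npy",T_tool(s));im,d=viewer.camera("wrist");np.save("pics/w5.npy",d);cv2.imwrite("pics/w5f.png",im)
print(s["time_s"],s["eef_pos"],s["width"],s["ft_force"])
im2,d2=viewer.camera("scene");cv2.imwrite("pics/s5.png",im2)
cv2.imwrite("pics/w5.png",np.hstack([cv2.resize(im[150:300,180:380],(533,400)),cv2.resize(im2[190:310,180:260],(266,400))]))
E
```

```text
8.05 [ 0.55277472 -0.28964047  0.19026729] 0.010448144275141588 [ 0.77515113  6.69885437 -1.97842724]
```

View pics/w5.png

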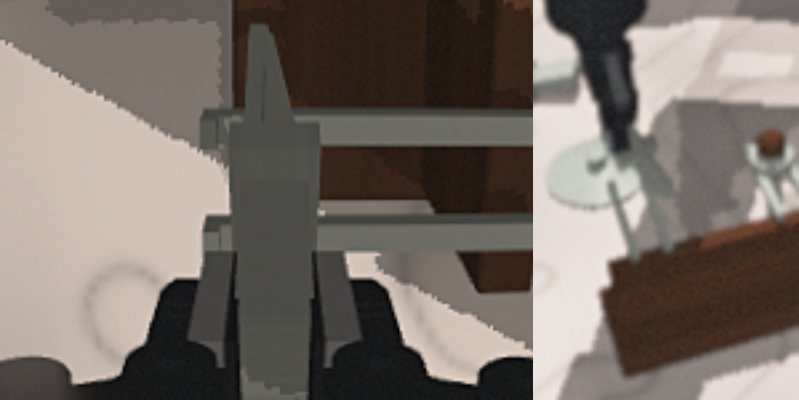

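```bash
cat >> h.py <<'E'
def keytilt(d,Tt,show=False):
    P=wcloud(d,Tt,viewer.calibration("wrist"));Ti=np.linalg.inv(Tt);Q=P@Ti[:3,:3].T+Ti[:3,3]  # tool coords
    # key points: near jaws plane |y|<9mm
    M=(abs(Q[...,1])<0.0085)&(Q[...,0]>-0.02)&(Q[...,0]<0.09)&(Q[...,2]>-0.03)&(Q[...,2]<0.1)&(d>0)
    m=np.zeros(d.shape,bool);m[150:300,240:330]=1;M&=m
    return Q,M
E
python3 - <<'E'
from h import *
d=np.load("pics/w5.npy");Q,M=keytilt(d,np.load("pics/T5.npy"))
for v in range(150,300,6):
    k=M[v]; 
    if k.sum()>2: q=Q[v][k]; u=np.nonzero(k)[0]; print(v,u.min(),u.max(),(np.median(q,0)*1000).round(1),(q[:,1].min()*1000).round(1),(q[:,1].max()*1000).round(1))
E
```

```text
162 274 280 [39.8 -3.8 82.8] -5.8 -1.9
168 273 283 [37.9 -3.  69.4] -6.1 -0.0
174 273 284 [35.3 -2.7 62.9] -5.9 0.6
180 272 286 [32.9 -2.3 56.6] -6.3 1.7
186 272 287 [30.6 -2.  50.8] -6.1 2.2
192 270 296 [28.4 -0.1 45.5] -8.1 8.1
198 266 299 [30.5 -0.4 23.2] -8.1 7.4
204 265 299 [28.7 -0.6 18.8] -8.4 7.2
210 266 299 [25.6 -0.4 19.7] -8.0 7.3
216 266 299 [22.4 -0.4 20.8] -8.1 7.3
222 266 299 [20.5 -0.4 17.6] -8.2 7.5
228 266 299 [18.8 -0.4 13.8] -8.3 7.6
234 267 298 [17.3 -0.4 10.1] -8.0 7.3
240 267 298 [16.  -0.4  6.2] -8.0 7.4
246 265 302 [14.4  0.   3.1] -8.3 8.5
252 264 303 [13.   0.  -0.1] -8.4 8.4
258 263 304 [11.7  0.  -3.2] -8.4 8.4
264 263 304 [10.7  0.  -6.9] -8.1 8.2
270 262 305 [ 8.9  0.  -8.8] -8.2 8.1
276 261 306 [ 5.6  0.  -7.6] -8.3 8.3
282 261 308 [ 2.1  0.4 -6.3] -8.3 8.4
288 259 309 [-0.2  0.5 -7.2] -8.3 8.5
294 262 303 [-5.8 -0.4 -2.7] -7.7 6.8
```

>>> carry_out(series=[[-5, 0, 0, 0, 0], [-5, 0, 0, 0, 0], [-2, 0, 0, 0, 0], [0, 0, 0, 0, 0]])

```text
time_s: 8.55
eef_pos: [0.5508, -0.3014, 0.1905]
tcp_rot: [-0.002, 0.766, 0.643, 0.002]
ft_force: [0.5, 6.4, -0.8]
width: 0.011
```

```bash
cat > tilt.py <<'E'
from h import *
import sys
n=sys.argv[1]
s=r.get_state();np.save(f"pics/T{n}.npy",T_tool(s));im,d=viewer.camera("wrist");np.save(f"pics/w{n}.npy",d);cv2.imwrite(f"pics/w{n}f.png",im)
print(s["time_s"],s["eef_pos"],s["width"],s["ft_force"])
Q,M=keytilt(d,np.load(f"pics/T{n}.npy"))
L=[]
for v in range(150,300,3):
    k=M[v]
    if k.sum()>2: L.append(np.r_[v,np.median(Q[v][k],0)*1000])
L=np.array(L);print(L[::2].round(1))
for i in (0,1):pass
E
python3 tilt.py 6
```

```text
8.55 [ 0.55080475 -0.3014031   0.19053402] 0.011007617025058336 [ 0.47143709  6.41505685 -0.79776796]
[[ 1.50e+02  4.91e+01 -3.30e+00  6.66e+01]
 [ 1.56e+02  4.61e+01 -2.60e+00  6.13e+01]
 [ 1.62e+02  4.32e+01 -2.60e+00  5.67e+01]
 [ 1.68e+02  4.04e+01 -2.30e+00  5.21e+01]
 [ 1.74e+02  3.78e+01 -1.00e-01  4.78e+01]
 [ 1.80e+02  3.55e+01 -1.00e-01  4.24e+01]
 [ 1.86e+02  3.32e+01 -1.40e+00  3.77e+01]
 [ 1.92e+02  3.43e+01 -4.00e-01  1.90e+01]
 [ 1.98e+02  3.22e+01 -4.00e-01  1.60e+01]
 [ 2.04e+02  2.95e+01 -4.00e-01  1.59e+01]
 [ 2.10e+02  2.61e+01 -1.00e-01  1.80e+01]
 [ 2.16e+02  2.39e+01 -4.00e-01  1.58e+01]
 [ 2.22e+02  2.22e+01 -4.00e-01  1.23e+01]
 [ 2.28e+02  2.04e+01 -4.00e-01  9.30e+00]
 [ 2.34e+02  1.88e+01 -4.00e-01  6.00e+00]
 [ 2.40e+02  1.72e+01 -4.00e-01  2.90e+00]
 [ 2.46e+02  1.54e+01 -2.00e-01  6.00e-01]
 [ 2.52e+02  1.40e+01 -2.00e-01 -2.40e+00]
 [ 2.58e+02  1.24e+01 -4.00e-01 -5.00e+00]
 [ 2.64e+02  1.11e+01 -2.00e-01 -7.70e+00]
 [ 2.70e+02  9.50e+00  0.00e+00 -1.00e+01]
 [ 2.76e+02  5.60e+00  0.00e+00 -7.50e+00]
 [ 2.82e+02  1.60e+00  2.00e-01 -5.30e+00]
 [ 2.88e+02 -2.30e+00  0.00e+00 -3.60e+00]
 [ 2.94e+02 -7.20e+00 -4.00e-01 -3.00e-01]]
```

>>> carry_out(series=[[4, 0, 0, 0, 0], [0, 0, -20, 0, 0], [0, 0, -40, 0, 0], [0, 0, -40, 0, 0], [0, 0, -40, 0, 0], [0, 0, -20, -7, 0], [0, 0, 0, -7, 0], [20, 5, 0, 0, 0], [35, 7, 0, 0, 0], [43, 8, 0, 0, 0]])

```text
time_s: 9.6
eef_pos: [0.564, -0.1989, 0.3499]
tcp_rot: [0.0, 0.683, 0.73, -0.0]
ft_force: [0.3, 0.7, -0.9]
width: 0.0109
```

>>> carry_out(series=[[43, 8, 0, 0, 0], [43, 8, 0, 0, 0], [43, 8, 0, 0, 0], [43, 8, 0, 0, 0], [43, 8, 0, 0, 0], [43, 8, 0, 0, 0], [35, 7, 0, 0, 0], [15, 3, 0, 0, 0], [0, 0, 0, 0, 0], [0, 0, 0, 0, 0]])

```text
time_s: 10.6
eef_pos: [0.5999, 0.1114, 0.3501]
tcp_rot: [0.0, 0.682, 0.732, -0.0]
ft_force: [-0.6, -0.9, -0.9]
width: 0.0107
```

```bash
python3 tilt.py 7; python3 - <<'E'
from h import *
im2,d2=viewer.camera("scene");cv2.imwrite("pics/s7.png",im2);np.save("pics/s7.npy",d2)
print(np.load("pics/T7.npy").round(4))
im=cv2.imread("pics/w7f.png")
cv2.imwrite("pics/c7.png",np.hstack([cv2.resize(im[90:300,180:390],(500,500)),cv2.resize(im2[90:240,290:380],(300,500))]))
E
```

```text
10.6 [0.59994031 0.11142255 0.35007991] 0.01067675786239201 [-0.55430306 -0.90002061 -0.9290775 ]
[[ 1.50e+02  4.89e+01 -3.30e+00  6.88e+01]
 [ 1.56e+02  4.59e+01 -2.90e+00  6.31e+01]
 [ 1.62e+02  4.31e+01 -2.60e+00  5.81e+01]
 [ 1.68e+02  4.04e+01 -2.30e+00  5.27e+01]
 [ 1.74e+02  3.78e+01 -1.90e+00  4.84e+01]
 [ 1.80e+02  3.55e+01 -1.40e+00  4.31e+01]
 [ 1.86e+02  3.31e+01 -1.30e+00  3.89e+01]
 [ 1.92e+02  3.42e+01 -1.00e-01  1.99e+01]
 [ 1.98e+02  3.22e+01 -3.00e-01  1.63e+01]
 [ 2.04e+02  2.94e+01 -3.00e-01  1.63e+01]
 [ 2.10e+02  2.60e+01 -1.00e-01  1.84e+01]
 [ 2.16e+02  2.40e+01 -3.00e-01  1.56e+01]
 [ 2.22e+02  2.22e+01 -3.00e-01  1.25e+01]
 [ 2.28e+02  2.05e+01 -1.00e-01  9.20e+00]
 [ 2.34e+02  1.88e+01 -5.00e-01  6.30e+00]
 [ 2.40e+02  1.71e+01 -1.00e-01  3.50e+00]
 [ 2.46e+02  1.56e+01 -1.00e-01  4.00e-01]
 [ 2.52e+02  1.39e+01  1.00e-01 -2.10e+00]
 [ 2.58e+02  1.24e+01 -1.00e-01 -4.70e+00]
 [ 2.64e+02  1.11e+01 -1.00e-01 -7.60e+00]
 [ 2.70e+02  9.60e+00  0.00e+00 -9.90e+00]
 [ 2.76e+02  5.50e+00  1.00e-01 -7.30e+00]
 [ 2.82e+02  2.00e+00  5.00e-01 -5.90e+00]
 [ 2.88e+02 -2.00e+00  1.00e-01 -4.00e+00]
 [ 2.94e+02 -6.80e+00 -3.00e-01 -8.00e-01]]
[[-7.070e-02  9.975e-01 -4.000e-04  5.999e-01]
 [ 9.975e-01  7.070e-02 -8.000e-04  1.114e-01]
 [-8.000e-04 -4.000e-04 -1.000e+00  3.501e-01]
 [ 0.000e+00  0.000e+00  0.000e+00  1.000e+00]]
```

View pics/c7.png

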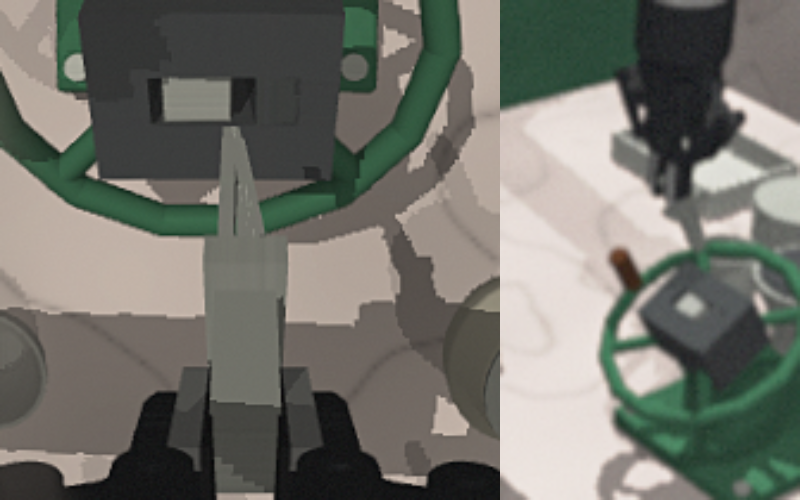

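```bash
python3 - <<'E'
from h import *
im=cv2.imread("pics/w7f.png")
cv2.imwrite("pics/c7b.png",cv2.resize(im[110:170,240:320],None,fx=10,fy=10,interpolation=cv2.INTER_CUBIC))
E
```

```text
(no output)
```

View pics/c7b.png

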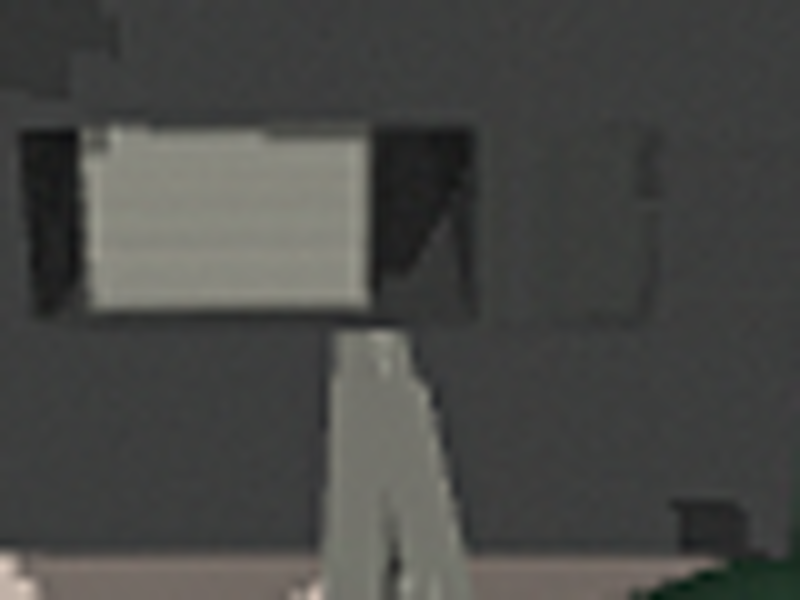

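The crop shows the gap mouth at x 372-472, y 125-318 (wrist px about (282,132)) and the key's thin end at (373,328). I'll put both in tool coordinates.

```bash
python3 - <<'E'
from h import *
cal=viewer.calibration("wrist");Tt=np.load("pics/T7.npy");d=np.load("pics/w7.npy")
P=wcloud(d,Tt,cal)
m=np.zeros(d.shape,bool);m[95:155,225:315]=1
c0,n0=np.load("pics/hubplane.npy")
m&=(abs((P-c0)@n0)<0.006);c,n,k=fit(P[m]);print("plane",c,n,k,(c-c0)@n0)
f=lambda L:np.array([((x+.5)/10-.5+240,(y+.5)/10-.5+110) for x,y in L])
g=f([(372,130),(474,130),(378,318),(474,318)]);o,D=wray(g,Tt,cal)
for cc,nn in((c,n),(c0,n0)):
    X=onplane(o,D,cc,nn);print((X*1000).round(1));print("mean",X.mean(0)*1000)
Ti=np.linalg.inv(Tt);
o,D=wray(f([(338,330),(408,330)]),Tt,cal)
# key end at tool z estimate
a=np.radians(29.5);ez=np.array([-np.sin(a),0,-np.cos(a)]);ey=np.array([np.cos(a),0,-np.sin(a)]);ko=2.3*ey-36.2*ez
ke=ko-60*ez;print("ko",ko,"end",ke)
for zz in (ke[2]-3,ke[2],ke[2]+3):
    X=onplane(o,D,Tt[:3,3]+np.array([0,0,-zz/1000]),np.array([0,0,1.]));print(zz,((X@Ti[:3,:3].T+Ti[:3,3])*1000).round(1))
E
```

```text
plane [0.5848001  0.17482503 0.20378974] [ 0.03452402 -0.50375301  0.86315757] 4453 0.00011952218252696313
[[590.4 175.7 204.1]
 [598.7 176.3 204.1]
 [591.8 159.4 194.5]
 [600.1 160.  194.5]]
mean [595.2513712  167.83902808 199.29457767]
[[590.4 175.7 203.9]
 [598.7 176.3 203.9]
 [591.8 159.4 194.6]
 [600.1 160.  194.7]]
mean [595.25103643 167.84267341 199.28647346]
ko [19.82755098  0.         30.374302  ] end [49.37296458  0.         82.59564376]
79.59564376118038 [[52.7 -6.  79.6]
 [52.7 -1.6 79.6]]
82.59564376118038 [[52.5 -6.1 82.6]
 [52.5 -1.6 82.6]]
85.59564376118038 [[52.3 -6.2 85.6]
 [52.3 -1.7 85.6]]
```

>>> carry_out(series=[[0, 1, 20, 0, 0], [0, 1, 20, 0, 0], [0, 0, 12, 0, 0], [0, 0, 3, 0, 0], [0, 0, 0, 0, 0]])

```text
time_s: 11.2
eef_pos: [0.6021, 0.1113, 0.2952]
tcp_rot: [-0.0, 0.682, 0.732, -0.0]
ft_force: [0.5, -0.0, -1.9]
width: 0.0111
```

```bash
python3 tilt.py 8|head -1; python3 - <<'E'
from h import *
im2,d2=viewer.camera("scene");cv2.imwrite("pics/s8.png",im2)
im=cv2.imread("pics/w8f.png")
cv2.imwrite("pics/c8.png",np.hstack([cv2.resize(im[90:190,230:330],(500,500),interpolation=2),cv2.resize(im2[120:220,310:370],(300,500),interpolation=2)]))
E
```

```text
11.2 [0.60210922 0.11132544 0.29520659] 0.011090972370838345 [ 0.54100646 -0.01506514 -1.93875132]
```

View pics/c8.png

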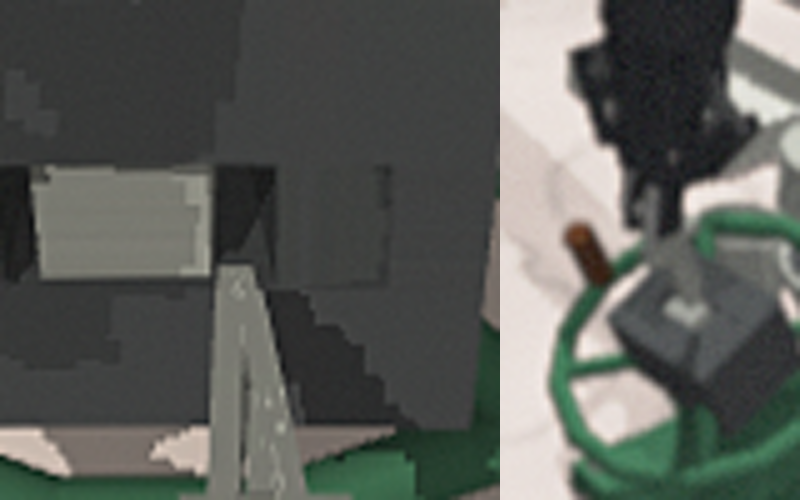

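The key's left edge (x 215) lines up just right of the shaft edge (x 212), and its thin end is below the gap (245,220), so it is aligned. I'll move in along the axis.

>>> carry_out(series=[[2.5, 0, 4.3, 0, 0], [2.5, 0, 4.3, 0, 0], [2.5, 0, 4.3, 0, 0], [2.5, 0, 4.3, 0, 0], [2.5, 0, 4.3, 0, 0], [0, 0, 0, 0, 0]])

```text
time_s: 11.9
eef_pos: [0.6007, 0.1248, 0.2727]
tcp_rot: [-0.001, 0.681, 0.732, -0.001]
ft_force: [-0.8, 0.6, -1.1]
width: 0.0105
```

```bash
python3 tilt.py 9|head -1; python3 - <<'E'
from h import *
im=cv2.imread("pics/w9f.png")
cv2.imwrite("pics/c9.png",cv2.resize(im[80:200,230:330],(500,600),interpolation=2))
E
```

```text
11.9 [0.60072738 0.12477554 0.27267647] 0.010470553841310182 [-0.75359242  0.6145402  -1.08571596]
```

View pics/c9.png

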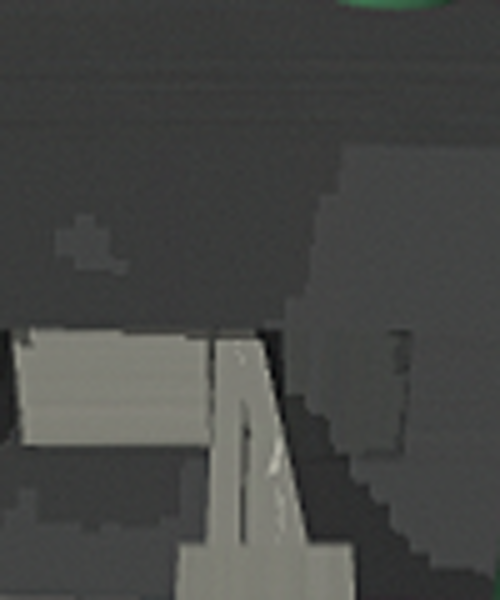

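>>> carry_out(series=[[2, 0, 3.5, 0, 0], [2, 0, 3.5, 0, 0], [2, 0, 3.5, 0, 0], [0, 0, 0, 0, 0]])

```text
time_s: 12.35
eef_pos: [0.6004, 0.1306, 0.2624]
tcp_rot: [-0.001, 0.681, 0.732, -0.0]
ft_force: [-0.1, -0.5, -2.4]
width: 0.011
```

>>> carry_out(series=[[1.5, 0, 2.6, 0, 0], [1.5, 0, 2.6, 0, 0], [0, 0, 0, 0, 0]])

```text
time_s: 12.65
eef_pos: [0.6003, 0.1335, 0.2575]
tcp_rot: [-0.0, 0.681, 0.732, -0.0]
ft_force: [-0.8, 0.1, -1.4]
width: 0.0108
```

>>> carry_out(series=[[1, 0, 1.7, 0, 0], [1, 0, 1.7, 0, 0], [1, 0, 1.7, 0, 0], [0, 0, 0, 0, 0]])

```text
time_s: 13.05
eef_pos: [0.5998, 0.1363, 0.2526]
tcp_rot: [-0.001, 0.681, 0.732, -0.001]
ft_force: [-5.3, -0.7, -0.2]
width: 0.0111
```

>>> carry_out(series=[[1, 0, 1.7, 0, 0], [0, 0, 0, 0, 0]])

```text
time_s: 13.25
eef_pos: [0.5997, 0.1371, 0.2513]
tcp_rot: [-0.0, 0.681, 0.732, -0.001]
ft_force: [-6.7, -2.3, 2.2]
width: 0.0109
```

>>> carry_out(series=[[0, -0.8, 0, 0, 0], [0, 0, 0, 0, 0]])

```text
time_s: 13.45
eef_pos: [0.5994, 0.1371, 0.2514]
tcp_rot: [0.0, 0.681, 0.732, -0.0]
ft_force: [-4.6, -2.8, 1.0]
width: 0.0108
```

>>> carry_out(series=[[1, -0.2, 1.7, 0, 0], [0, 0, 0, 0, 0]])

```text
time_s: 13.65
eef_pos: [0.5992, 0.1378, 0.2503]
tcp_rot: [0.0, 0.681, 0.732, -0.001]
ft_force: [-5.8, -3.2, 3.8]
width: 0.0107
```

>>> carry_out(series=[[0, -1, 0, 0, 0], [0, 0, 0, 0, 0]])

```text
time_s: 13.85
eef_pos: [0.5987, 0.1383, 0.2497]
tcp_rot: [0.0, 0.682, 0.732, 0.001]
ft_force: [-1.5, -0.5, 0.6]
width: 0.0107
```

>>> carry_out(series=[[1, 0, 1.7, 0, 0], [0, 0, 0, 0, 0]])

```text
time_s: 14.05
eef_pos: [0.5987, 0.1387, 0.2492]
tcp_rot: [0.001, 0.681, 0.732, 0.0]
ft_force: [-3.8, -4.5, 5.5]
width: 0.0104
```

>>> carry_out(series=[[0.5, -0.4, 0.9, 0, 0], [0, 0, 0, 0, 0]])

```text
time_s: 14.25
eef_pos: [0.5986, 0.1389, 0.249]
tcp_rot: [0.002, 0.682, 0.732, 0.0]
ft_force: [-4.2, -5.1, 6.4]
width: 0.0109
```

>>> carry_out(series=[[0, 0, 0, 0, 0.3], [0, 0, 0, 0, 0.4], [0, 0, 0, 0, 0.4], [0, 0, 0, 0, 0.4], [0, 0, 0, 0, 0.4]])

```text
time_s: 14.75
eef_pos: [0.5978, 0.1398, 0.2468]
tcp_rot: [-0.0, 0.681, 0.732, 0.0]
ft_force: [1.0, 0.6, -0.0]
width: 0.0343
```

```bash
python3 tilt.py 10; python3 - <<'E'
from h import *
im2,d2=viewer.camera("scene");cv2.imwrite("pics/s10.png",im2)
im=cv2.imread("pics/w10f.png")
cv2.imwrite("pics/c10.png",np.hstack([cv2.resize(im[80:300,180:400],(500,500),interpolation=2),cv2.resize(im2[120:220,310:370],(300,500),interpolation=2)]))
E
```

```text
14.75 [0.59776136 0.1398312  0.24681491] 0.034318917449479285 [ 0.96527491  0.57722301 -0.03811371]
[[ 1.50e+02  5.22e+01 -1.00e-01  3.31e+01]
 [ 1.56e+02  4.90e+01 -1.00e-01  3.53e+01]
 [ 1.62e+02  4.58e+01  2.00e-01  3.69e+01]
 [ 1.68e+02  4.24e+01 -1.00e-01  3.90e+01]
 [ 1.74e+02  3.90e+01 -0.00e+00  4.10e+01]
 [ 1.80e+02  3.52e+01  2.00e-01  4.43e+01]
 [ 1.86e+02  3.26e+01 -0.00e+00  4.11e+01]
 [ 1.92e+02  3.03e+01 -1.00e-01  3.72e+01]
 [ 1.98e+02  3.17e+01  4.00e-01  1.83e+01]
 [ 2.04e+02  2.98e+01  6.00e-01  1.51e+01]
 [ 2.10e+02  2.72e+01  6.00e-01  1.45e+01]
 [ 2.16e+02  2.37e+01  4.00e-01  1.66e+01]
 [ 2.22e+02  2.14e+01  3.00e-01  1.48e+01]
 [ 2.28e+02  1.96e+01  1.00e-01  1.19e+01]
 [ 2.34e+02  1.79e+01  3.00e-01  8.70e+00]
 [ 2.40e+02  1.62e+01  1.00e-01  5.90e+00]
 [ 2.46e+02  1.46e+01  1.00e-01  2.90e+00]
 [ 2.52e+02  1.28e+01  3.00e-01  6.00e-01]
 [ 2.58e+02  1.13e+01  3.00e-01 -2.30e+00]
 [ 2.64e+02  9.80e+00  3.00e-01 -4.90e+00]
 [ 2.70e+02  8.20e+00  3.00e-01 -7.10e+00]
 [ 2.76e+02  7.00e+00  2.00e-01 -1.01e+01]
 [ 2.82e+02  3.60e+00  5.00e-01 -8.90e+00]
 [ 2.88e+02 -4.00e-01  3.00e-01 -6.70e+00]
 [ 2.94e+02 -5.10e+00  3.00e-01 -3.60e+00]]
```

View pics/c10.png

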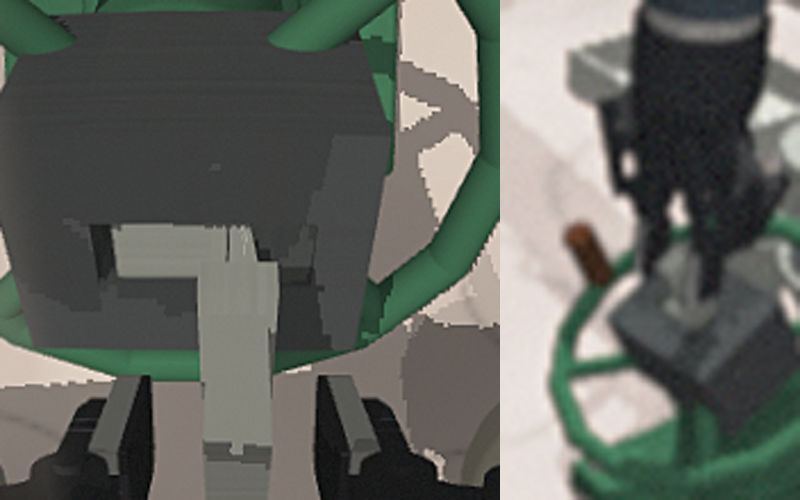

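The key stands alone: the fingers (px (135,420) and (340,420)) are clear of the tang, the tilt is about 30°, and the shoulder is about 20.6 mm above the hub. I'll back off straight up, shut the fingers and place the tip over the tang.

>>> carry_out(series=[[0, 0, -10, 0, 0.4], [0, 0, -25, 0, 0.4], [0, 0, -20, 0, 0.4], [0, 0, 0, 0, 0], [-10, 0, 0, 0, 0], [-11, 0, 0, 0, 0], [0, 0, 0, 0, 0]])

```text
time_s: 15.55
eef_pos: [0.5988, 0.1171, 0.3004]
tcp_rot: [-0.001, 0.682, 0.731, -0.001]
ft_force: [0.7, 0.4, 0.6]
width: 0.0001
```

```bash
python3 tilt.py 11; python3 - <<'E'
from h import *
im2,d2=viewer.camera("scene");cv2.imwrite("pics/s11.png",im2)
im=cv2.imread("pics/w11f.png")
cv2.imwrite("pics/c11.png",np.hstack([cv2.resize(im[80:300,180:400],(500,500),interpolation=2),cv2.resize(im2[120:220,310:370],(300,500),interpolation=2)]))
E
```

```text
15.55 [0.59880521 0.11705737 0.30035429] 0.00012626993570716904 [0.66791151 0.36067313 0.60930384]
[[ 1.50e+02  4.90e+01  9.00e-01  6.85e+01]
 [ 1.56e+02  4.52e+01  9.00e-01  7.01e+01]
 [ 1.62e+02  4.21e+01  6.00e-01  6.56e+01]
 [ 1.68e+02  3.93e+01  6.00e-01  6.04e+01]
 [ 1.74e+02  3.65e+01  6.00e-01  5.59e+01]
 [ 1.80e+02  3.40e+01  8.00e-01  5.08e+01]
 [ 1.86e+02  3.15e+01  5.00e-01  4.66e+01]
 [ 1.92e+02  2.89e+01  1.00e+00  4.34e+01]
 [ 1.98e+02  2.51e+01  8.00e-01  4.57e+01]
 [ 2.04e+02  2.12e+01  8.00e-01  4.78e+01]
 [ 2.10e+02  1.71e+01  5.00e-01  5.03e+01]
 [ 2.16e+02  1.28e+01  1.10e+00  5.29e+01]
 [ 2.46e+02  1.14e+01 -1.00e-01  1.08e+01]
 [ 2.52e+02  1.12e+01 -3.00e-01  4.20e+00]
 [ 2.58e+02  1.11e+01 -1.00e-01 -1.90e+00]
 [ 2.64e+02  1.11e+01 -1.00e-01 -7.60e+00]
 [ 2.70e+02  1.10e+01 -2.00e-01 -1.29e+01]
 [ 2.76e+02  1.13e+01 -2.00e-01 -1.85e+01]
 [ 2.82e+02  1.23e+01 -2.00e-01 -2.50e+01]
 [ 2.88e+02  1.19e+01 -2.00e-01 -2.85e+01]
 [ 2.94e+02  4.50e+00 -4.00e-01 -2.00e+01]]
```

View pics/c11.png

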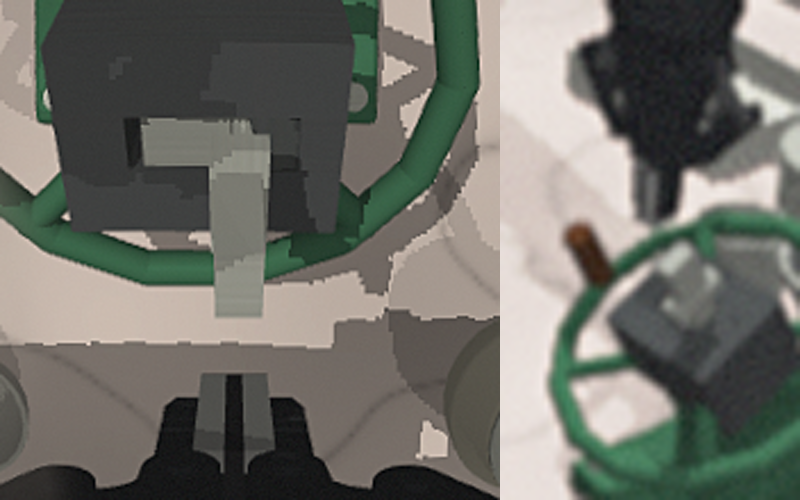

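The key stands freely, head at (240,155), tang top at (240,315), and the shut finger edge is still ahead of it. I'll put that edge above the middle of the tang top and then push along the axis.

>>> carry_out(series=[[1, 0.4, 12, 0, 0], [2.4, 0.4, 11, 0, 0], [2.5, 0, 4.3, 0, 0], [1, 0, 1.7, 0, 0], [0, 0, 0, 0, 0]])

```text
time_s: 16.15
eef_pos: [0.5993, 0.1261, 0.2725]
tcp_rot: [-0.0, 0.681, 0.732, -0.0]
ft_force: [0.7, 0.1, -0.0]
width: -0.0004
```

>>> carry_out(series=[[1, 0, 1.7, 0, 0], [1, 0, 1.7, 0, 0], [0, 0, 0, 0, 0]])

```text
time_s: 16.45
eef_pos: [0.5994, 0.1278, 0.2696]
tcp_rot: [0.0, 0.681, 0.732, 0.0]
ft_force: [-0.3, 0.5, 0.1]
width: -0.0001
```

>>> carry_out(series=[[1, 0, 1.7, 0, 0], [1, 0, 1.7, 0, 0], [0, 0, 0, 0, 0]])

```text
time_s: 16.75
eef_pos: [0.5999, 0.1284, 0.2684]
tcp_rot: [0.002, 0.682, 0.732, -0.0]
ft_force: [-1.7, -5.4, 6.8]
width: -0.0003
```

>>> carry_out(series=[[1, 0, 1.7, 0, 0], [1, 0, 1.7, 0, 0], [0, 0, 0, 0, 0]])

```text
time_s: 17.05
eef_pos: [0.5998, 0.1302, 0.2653]
tcp_rot: [0.002, 0.682, 0.732, -0.0]
ft_force: [-3.3, -5.6, 8.9]
width: 0.0
```

>>> carry_out(series=[[1, 0, 1.7, 0, 0], [1, 0, 1.7, 0, 0], [1, 0, 1.7, 0, 0], [0, 0, 0, 0, 0]])

```text
time_s: 17.45
eef_pos: [0.5995, 0.133, 0.2604]
tcp_rot: [0.002, 0.682, 0.732, -0.001]
ft_force: [-4.2, -5.9, 9.7]
width: -0.0001
```

>>> carry_out(series=[[1, 0, 1.7, 0, 0], [1, 0, 1.7, 0, 0], [1, 0, 1.7, 0, 0], [0, 0, 0, 0, 0]])

```text
time_s: 17.85
eef_pos: [0.5993, 0.1359, 0.2555]
tcp_rot: [0.002, 0.682, 0.732, -0.001]
ft_force: [-4.7, -7.2, 10.6]
width: 0.0004
```

```bash
python3 tilt.py 12|head -1; python3 - <<'E'
from h import *
im2,d2=viewer.camera("scene")
im=cv2.imread("pics/w12f.png")
cv2.imwrite("pics/c12.png",np.hstack([cv2.resize(im[80:300,180:400],(500,500),interpolation=2),cv2.resize(im2[120:220,310:370],(300,500),interpolation=2)]))
E
```

```text
17.85 [0.59930307 0.13593755 0.25549176] 0.0003511569780208193 [-4.7019121  -7.19663561 10.56744753]
```

View pics/c12.png

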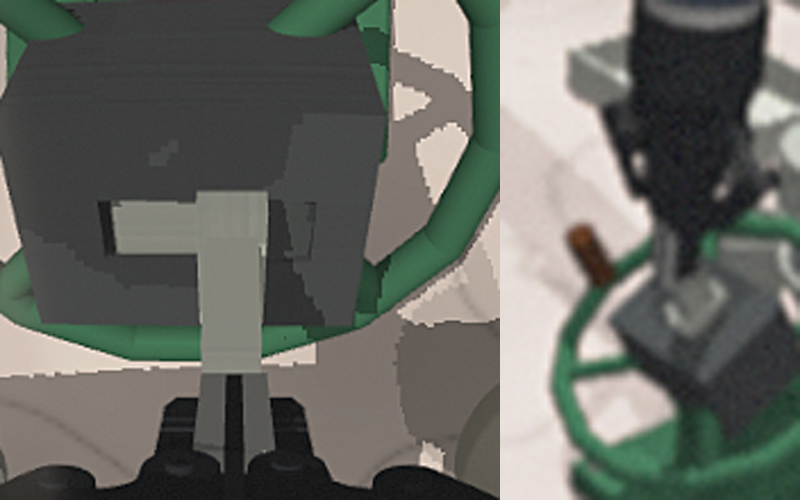

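>>> carry_out(series=[[1, -0.3, 1.7, 0, 0], [1, -0.3, 1.7, 0, 0], [0, 0, 0, 0, 0]])

```text
time_s: 18.25
eef_pos: [0.5991, 0.1377, 0.2526]
tcp_rot: [0.003, 0.682, 0.732, -0.0]
ft_force: [-4.5, -7.9, 11.5]
width: 0.0001
```

>>> carry_out(series=[[0.5, 0, 0.9, 0, 0], [0.5, 0, 0.9, 0, 0], [0, 0, 0, 0, 0]])

```text
time_s: 18.55
eef_pos: [0.599, 0.1386, 0.251]
tcp_rot: [0.003, 0.682, 0.732, -0.0]
ft_force: [-5.4, -7.7, 12.3]
width: 0.0002
```

>>> carry_out(series=[[0.5, 0, 0.9, 0, 0], [0, 0, 0, 0, 0]])

```text
time_s: 18.75
eef_pos: [0.5991, 0.1388, 0.2507]
tcp_rot: [0.003, 0.682, 0.732, -0.001]
ft_force: [-6.1, -9.8, 14.0]
width: -0.0001
```

>>> carry_out(series=[[0.5, 0, 0.9, 0, 0], [0, 0, 0, 0, 0]])

```text
time_s: 18.95
eef_pos: [0.5993, 0.1388, 0.2506]
tcp_rot: [0.004, 0.682, 0.732, -0.001]
ft_force: [-6.1, -11.0, 17.4]
width: 0.0002
```

>>> carry_out(series=[[0.5, 0, 0.9, 0, 0], [0.5, 0, 0.9, 0, 0], [0, 0, 0, 0, 0]])

```text
time_s: 19.25
eef_pos: [0.5997, 0.1388, 0.2503]
tcp_rot: [0.005, 0.682, 0.732, -0.001]
ft_force: [-8.5, -15.7, 21.6]
width: -0.0
```

It stopped dead at about 27 N axial. I'll back off along the axis and inspect.

>>> carry_out(series=[[-3, 0, -5.2, 0, 0], [-5, 0, -8.7, 0, 0], [-10, 0, -20, 0, 0], [0, 0, -30, 0, 0], [0, 0, -20, 0, 0], [0, 0, 0, 0, 0]])

```text
time_s: 19.85
eef_pos: [0.6004, 0.1248, 0.3313]
tcp_rot: [0.002, 0.681, 0.732, 0.002]
ft_force: [0.5, 1.0, 0.7]
width: 0.0
```

```bash
python3 tilt.py 13; python3 - <<'E'
from h import *
im2,d2=viewer.camera("scene");cv2.imwrite("pics/s13.png",im2)
im=cv2.imread("pics/w13f.png")
cv2.imwrite("pics/c13.png",np.hstack([cv2.resize(im[80:280,200:350],(450,600),interpolation=2),cv2.resize(im2[140:240,310:368],(350,600),interpolation=2)]))
E
```

```text
19.85 [0.60035323 0.12476221 0.33131901] 3.936965592233495e-05 [0.52917647 1.03812457 0.6948514 ]
[[ 1.68e+02  3.38e+01 -1.30e+00  9.80e+01]
 [ 1.74e+02  3.04e+01 -1.60e+00  9.28e+01]
 [ 1.80e+02  2.57e+01 -1.30e+00  9.59e+01]
 [ 1.86e+02  2.09e+01 -6.00e-01  9.88e+01]
 [ 2.46e+02  1.14e+01 -3.00e-01  1.08e+01]
 [ 2.52e+02  1.13e+01 -3.00e-01  4.20e+00]
 [ 2.58e+02  1.11e+01  1.00e-01 -1.80e+00]
 [ 2.64e+02  1.11e+01  1.00e-01 -7.60e+00]
 [ 2.70e+02  1.10e+01 -2.00e-01 -1.28e+01]
 [ 2.76e+02  1.12e+01 -2.00e-01 -1.83e+01]
 [ 2.82e+02  1.22e+01  0.00e+00 -2.48e+01]
 [ 2.88e+02  1.21e+01 -4.00e-01 -2.89e+01]
 [ 2.94e+02  4.70e+00 -4.00e-01 -2.03e+01]]
```

View pics/c13.png

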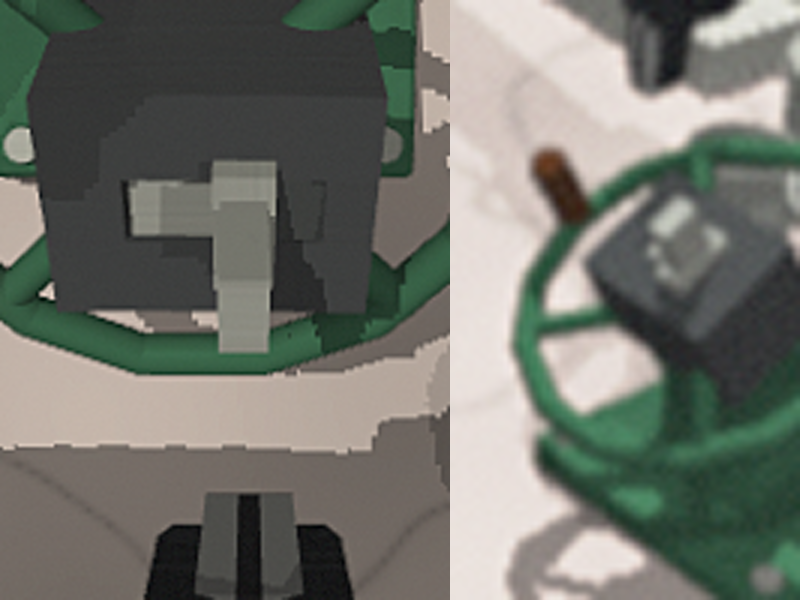

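The flange sits on the hub face (crop (245,185)) and the left-hand clearance gap at (127,208) has narrowed, so the hub has shifted. I'll check the numbers.

```bash
python3 - <<'E'
from h import *
cal=viewer.calibration("wrist");Tt=np.load("pics/T13.npy");d=np.load("pics/w13.npy")
P=wcloud(d,Tt,cal);c0,n0=np.load("pics/hubplane.npy")
m=np.zeros(d.shape,bool);m[90:190,210:330]=1;m&=(abs((P-c0)@n0)<0.004);c,n,k=fit(P[m]);print("plane",n,k,(c-c0)@n0)
H=(P-c)@n
b=np.s_[130:200,262:296];h=H[b].ravel()*1000
print(np.histogram(h,bins=np.arange(-4,48,2)))
for lo,hi in((6,10),(36,44)):
    mm=np.zeros(d.shape,bool);mm[b]=1;mm&=(H*1000>lo)&(H*1000<hi);print(lo,mm.sum(),np.median(H[mm])*1000,np.median(P[mm],0)*1000); print(fit(P[mm])[1] if mm.sum()>30 else "")
E
```

```text
plane [ 0.03228731 -0.49602147  0.86770976] 6619 0.0001855879843392179
(array([161, 285, 376,  29,  30, 162, 160,  25,  23,  31,  28,  25,  32,
        27,  28,  26,  29,  35,  28,  31,  34, 252, 172,   0,   0]), array([-4, -2,  0,  2,  4,  6,  8, 10, 12, 14, 16, 18, 20, 22, 24, 26, 28,
       30, 32, 34, 36, 38, 40, 42, 44, 46]))
6 322 7.997317911651948 [595.79899775 172.72717232 211.53288089]
[ 0.02128976 -0.48282684  0.87545702]
36 458 39.76087596791868 [597.8885264  148.09415465 233.84580111]
[ 0.0528113  -0.5021047   0.86319282]
```

```bash
python3 - <<'E'
from h import *
im,d=viewer.camera("top");cv2.imwrite("pics/top14.png",im)
s=r.get_state();print(s["time_s"],s["ft_force"],s["joint_velocities"].round(3))
E
```

```text
20.0 [ 0.22491941 -0.31860731  0.06967703] [-0.001  0.011  0.015  0.001  0.003  0.002]
```

View pics/top14.png

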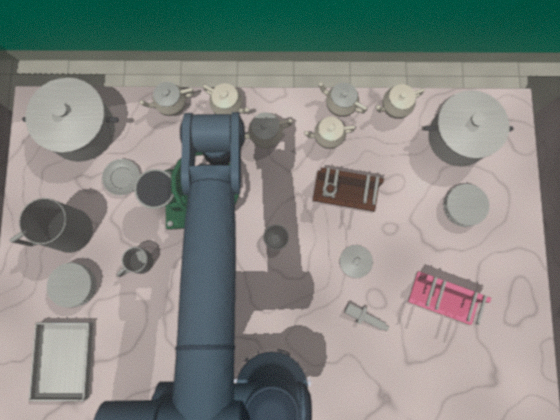

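The top view shows the crockery, the pin (331,187) and the loose key (367,317) where they were. I'll hand in.

```bash
python3 -c "
from station import workorder
print(workorder.hand_in())"
```

```text
the job is handed in; nothing more can be done
None
```

The key is driven home in the gap, and I handed the job in at about 20 s of the 45 s allowed.

**What I did**
- I gripped the key across its tang and lifted it off the right fork.
- I swung it to about 29° in the jaws by pushing its shank against the outside of a prong, because the tool itself cannot tilt.
- I started it in the gap with about 8 N along the shaft's axis and let go. It stood by itself with its shoulder about 20.6 mm above the hub.
- I drove it down along the axis with the shut fingers until it stopped dead at about 27 N.

**Last checks**
- **Seating:** the top of the head's flange is 8.0 mm and the tang top 39.8 mm above the hub face. Nominal values are 8 and 40 mm.
- **Position:** the tang centre is within about 0.5 mm of its home position.
- **Surroundings:** the crockery, pin and loose key look unmoved in the top view, and the robot was clear of everything.

**Less certain**
- **Hub shift:** I judged this only from the visibly narrowed clearance gap and the seated head. I did not measure it.
- **Tilt:** the plane fits on the small key faces agree with the shaft's direction to about 1°.
- **Sideways force:** 4 to 8 N stayed on the tool during driving. It was gone once the tool backed off.

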